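# Find the lid that rocks and snap it home

## Robot

A 7-joint arm with a two-finger parallel gripper is mounted at the origin on the work surface. World frame = base frame: x ahead of the robot, y to its left, z up, the work surface at z = 0. Lengths are in m, angles in rad, forces in N, time in s.
With the tool pointing down it reaches from about 0.375 to 0.925 m from the base axis. Payload 3.1 kg.
Tool frame: the origin (TCP) lies midway between the tips of the shut fingers; the grasp point (between the pads) lies behind it (env.tcp_to_grasp is the z of the grasp point in the tool frame, in m); z points along the fingers, y is the line along which they close (so a half turn about z gives the same grasp; the last joint's range is limited). The gripper opens to 85 mm and grips with 20 to 120 N. Pads are 22 mm wide; open, the fingers measure 114 mm over their backs; the gripper's body (76 mm by 85 mm) begins 54 mm behind the grasp point. The pads swing forward as they close: fully open they stand 13 mm farther back than shut.
Start: joints at [-1.281, 0.383, 0.044, 1.598, -0.018, 1.161, -0.05], TCP at [0.246, 0.602, 0.231] pointing down, gripper open.
Joint ranges: [-2.61, 2.61], [-0.41, 2.15], [-1.48, 1.57], [0, 2.5], [-1.57, 4.71], [0.05, 1.97], [-2.85, 2.85]. Speed limits (rad/s): [2.79, 2.79, 3.14, 3.14, 3.14, 3.14, 3.14].

## Interface

Orientations are given as [roll, pitch, yaw] about the fixed x, y, z axes, in that order (R = Rz(yaw) Ry(pitch) Rx(roll)).
In Python, from station import status, camera, job_done, silhouettes, env gives the robot as it stands.
- The arm moves only by the tool jog_arm, never from a script. Its arguments are lists of equal length, an entry for each row: "delta_pos": the shift along the tool's x, y, z in m, a list of three; "angular": the turn, a rotation vector about the tool's x, y, z in degrees, a list of three. In form: {"delta_pos": [[x, y, z], ...], "angular": [[ax, ay, az], ...]}. A call has exactly 10 rows; each row shifts and turns the commanded pose from where the row before left it, along the tool's axes as they then stand; what a row does not reach is not made up. A row lasts 1/12 s, in which the tool goes at most 41.7 mm and 7.16 degrees, less where a joint would pass 70% of its speed; a pose out of reach is approached as far as the arm can. A call with a gripper value outside its range is refused whole. "claw" is the opening, from 0 (shut) to 1 (fully open), set as the call begins (left out, the last holds). The fingers move at their own pace and stop on an object; "squeeze" is the grip in N (left out, the last holds). Time passes only in rows, so rows that do not move let the fingers close, or fill a call up. It gives the time, the measured TCP pose, the force, the opening and the grip force at its end, in the units of the state.
- status.state(): the state, without advancing time (a new reading comes with each control period).
- camera(name): name is "scene" or "top" or "wrist"; returns a dict with "img" (400x640x3 uint8, blue, green, red), "intrinsics" (3x3 intrinsics, pixels), "D" ([k1, k2, p1, p2, k3] as OpenCV has them; the pictures are not rectified), "extrinsics" (4x4, takes a point from camera to world coordinates). Camera axes: x right, y down, z forward; pixel columns grow to the right and rows downward; lengths in m; the calibration is good to about 2 mm. A picture is of the moment at which its call begins. There is no depth.
- job_done(): hands the job in; it is judged then, once.
Trained networks look in the newest picture that a camera, given by its name, has taken for a name from the list of things; names that differ only in an ending like _2 or _b are one class to them, and where a whole thing is asked for, a point or a joint stands for the part that bears it (a point fixed in the world has none). Each returns a list of dicts, best first, with "confidence" (0 to 1); they miss things now and then, are a little off and sometimes report something else, mostly with a low value. They report only what shows in the picture. A call takes as long as a camera call.
- silhouettes(camera, target): "pixels" (400x640 bool, what is visible of it) and "xy" ([column, row] in pixels, amid what is visible of it).
The state is a dict: "t": time; "qpos": joint angles; "joint_vel": joint speeds; "tau": joint torques, N m; "tool_pos": TCP position; "tool_rot": TCP orientation; "contact_force": force on the tool from outside, world axes, zero at the start; "wrist_torque": the same for the moment, N m; "width": finger opening in m; "grip_force": force on a finger pad.
Only numpy, scipy, OpenCV 4.12 (cv2) and the standard library are available. Lean on these libraries where they do the work, as an engineer would, in place of code of your own. Each camera call takes 0.05 s, during which the arm holds its last target. There are 200 camera calls.

## Task

One of the four small-parts boxes has a lid that has not snapped home, though all look alike: press lightly on the ribbed end of one lid after another until you find the one that rocks. Then push down on that lid's black middle pad until it is fully home and no longer rocks, and draw clear. Work with the fingertips only and lift nothing, do not push hard on the middle pad of a lid that is already home, and leave the other things on the bench where they are.

Things in the scene. Friction and masses are not known exactly. Their poses are not given: they have to be found in the camera images.
- pad_1: black pad, 32 mm across, 3 mm thick, in the middle of grey lid 1 (120 x 80 mm, x by y) of a yellow box. Origin: on the lid's top face under the pad's centre; x along the lid's long side, z up. Lid tops stand level 57 to 87 mm above the bench: the boxes differ in height, which tells nothing. Pushed on the unseated lid, the pad holds to about 6 N, then goes straight down 6 mm to a stop and stays.
- rib_1 (a point): point on lid 1's top face, amid the white finger ribs at one end, 45 mm from the middle along the lid's x (like ribs at the other end). A lid that is home is rigid here. The unseated one tips about its y line when pressed at either end, against a light spring (about 3 N for the full 0.11 rad, this point 5 mm down), and springs back level.
- pad_2: black pad, 32 mm across, 3 mm thick, in the middle of grey lid 2 (120 x 80 mm, x by y) of a yellow box. Origin: on the lid's top face under the pad's centre; x along the lid's long side, z up. Lid tops stand level 57 to 87 mm above the bench: the boxes differ in height, which tells nothing. Pushed on the unseated lid, the pad holds to about 6 N, then goes straight down 6 mm to a stop and stays.
- rib_2 (a point): point on lid 2's top face, amid the white finger ribs at one end, 45 mm from the middle along the lid's x (like ribs at the other end). A lid that is home is rigid here. The unseated one tips about its y line when pressed at either end, against a light spring (about 3 N for the full 0.11 rad, this point 5 mm down), and springs back level.
- pad_3: black pad, 32 mm across, 3 mm thick, in the middle of grey lid 3 (120 x 80 mm, x by y) of a yellow box. Origin: on the lid's top face under the pad's centre; x along the lid's long side, z up. Lid tops stand level 57 to 87 mm above the bench: the boxes differ in height, which tells nothing. Pushed on the unseated lid, the pad holds to about 6 N, then goes straight down 6 mm to a stop and stays.
- rib_3 (a point): point on lid 3's top face, amid the white finger ribs at one end, 45 mm from the middle along the lid's x (like ribs at the other end). A lid that is home is rigid here. The unseated one tips about its y line when pressed at either end, against a light spring (about 3 N for the full 0.11 rad, this point 5 mm down), and springs back level.
- pad_4: black pad, 32 mm across, 3 mm thick, in the middle of grey lid 4 (120 x 80 mm, x by y) of a yellow box. Origin: on the lid's top face under the pad's centre; x along the lid's long side, z up. Lid tops stand level 57 to 87 mm above the bench: the boxes differ in height, which tells nothing. Pushed on the unseated lid, the pad holds to about 6 N, then goes straight down 6 mm to a stop and stays.
- rib_4 (a point): point on lid 4's top face, amid the white finger ribs at one end, 45 mm from the middle along the lid's x (like ribs at the other end). A lid that is home is rigid here. The unseated one tips about its y line when pressed at either end, against a light spring (about 3 N for the full 0.11 rad, this point 5 mm down), and springs back level.
- tape_roll: bystander: brown roll of tape lying flat, 100 mm across, 48 mm high; origin at the centre of its underside
- carton: bystander: small cardboard carton, 70 x 100 x 50 mm high; origin at the centre of its underside
- screwdriver: bystander: screwdriver lying on the bench; origin under it, handle towards its -x

How it is judged:
By the outcome, as a careful person would: the job done as asked, in the order asked, and still so for the second after the job is handed in, with the robot touching nothing.
It also fails if it takes over 56 s, if anything falls off the work surface, if the arm or the gripper's body presses on something with over 40 N, if the wrist force passes 120 N, or if a joint passes its speed limit or range.

## Working session

There is one attempt and no reset: what is moved stays moved. The work goes in short steps, Python scripts to look and compute and a tool call to move; the robot and the scene stay as the last step left them, time stands still between calls to the robot, and variables do not carry over. Pictures are saved under pics/ and viewed, at most 10 in all, crops included, and the job is handed in when it is done.

Besides the shell and the picture viewer there is one more tool, called by a JSON object that holds its "fn" and its "kwargs". jog_arm: Moves the arm, as the interface text tells. Its arguments: {"type":"object","properties":{"delta_pos":{"type":"array","items":{"type":"array","items":{"type":"number"}}},"angular":{"type":"array","items":{"type":"array","items":{"type":"number"}}},"claw":{"type":"number"},"squeeze":{"type":"number"}},"required":["delta_pos","angular"]}

```bash
mkdir -p pics; ls
cat > h.py <<'E'
import numpy as np,cv2
from station import status,camera,silhouettes,env
def ray(c,uv):
    p=cv2.undistortPoints(np.array([[uv]],float),c["intrinsics"],np.array(c["D"],float))[0,0]
    T=np.array(c["extrinsics"]);d=T[:3,:3]@[p[0],p[1],1];return T[:3,3],d/np.linalg.norm(d)
def atz(c,uv,z):
    o,d=ray(c,uv);return o+d*(z-o[2])/d[2]
def proj(c,P):
    T=np.linalg.inv(c["extrinsics"]);r,_=cv2.Rodrigues(T[:3,:3])
    return cv2.projectPoints(np.array(P,float).reshape(-1,1,3),r,T[:3,3],np.array(c["intrinsics"],float),np.array(c["D"],float))[0][:,0]
E
python3 - <<'E'
from h import *
s=status.state();print({k:np.round(v,3).tolist() for k,v in s.items()},env.tcp_to_grasp)
ims=[]
for n in("top","scene"):
    c=camera(n);cv2.imwrite(f"pics/{n}0.png",c["img"]);print(n,np.round(c["extrinsics"],2).tolist())
    for t in("pad_1","rib_1","tape_roll","carton","screwdriver"):
        for r in silhouettes(n,t):print(t,np.round(r["xy"]),round(r["confidence"],2),r["pixels"].sum())
E
```

```text
pics
{'t': 0.0, 'qpos': [-1.281, 0.384, 0.044, 1.6, -0.018, 1.161, -0.05], 'joint_vel': [0.0, 0.001, -0.001, 0.0, 0.0, -0.0, -0.0], 'tau': [-0.0, -43.347, 1.024, -24.952, 0.011, 0.012, -0.0], 'tool_pos': [0.245, 0.601, 0.23], 'tool_rot': [-3.139, 0.0, 2.754], 'contact_force': [0.773, 0.708, 0.438], 'wrist_torque': [0.08, -0.002, 0.022], 'grip_force': 0.0, 'width': 0.085} -0.0187
top [[0.02, -0.99, 0.11, 0.5], [-1.0, -0.03, -0.03, 0.12], [0.03, -0.11, -0.99, 1.03], [0.0, 0.0, 0.0, 1.0]]
pad_1 [465. 221.] 0.64 122
pad_1 [390. 202.] 0.43 96
pad_1 [317. 215.] 0.42 132
pad_1 [246. 247.] 0.4 108
rib_1 [245. 244.] 0.86 1464
rib_1 [389. 206.] 0.76 1561
rib_1 [312. 218.] 0.64 1467
rib_1 [464. 223.] 0.57 1478
tape_roll [323. 133.] 0.63 677
carton [394. 146.] 0.62 1160
carton [313. 217.] 0.32 130
screwdriver [165. 225.] 0.77 411
screwdriver [313. 220.] 0.45 1421
scene [[-0.4, 0.69, -0.61, 1.4], [0.92, 0.3, -0.26, 0.46], [-0.0, -0.66, -0.75, 1.05], [0.0, 0.0, 0.0, 1.0]]
pad_1 [385. 179.] 0.6 81
pad_1 [314. 178.] 0.59 76
pad_1 [195. 140.] 0.43 68
rib_1 [316. 183.] 0.9 1093
rib_1 [387. 186.] 0.79 1132
rib_1 [247. 171.] 0.73 1129
rib_1 [195. 144.] 0.71 1027
tape_roll [282. 244.] 0.87 1099
tape_roll [215. 218.] 0.34 1295
carton [214. 214.] 0.75 1251
screwdriver [455. 232.] 0.74 311
```

Run:
```python
from h import *
a=cv2.imread("pics/top0.png")[100:300,120:520];b=cv2.imread("pics/scene0.png")[100:300,120:520]
cv2.imwrite("pics/c0.png",np.vstack([cv2.resize(x,(600,300),interpolation=cv2.INTER_CUBIC) for x in(a,b)]))
ct=camera("top");T=silhouettes("top","pad_1");R=silhouettes("top","rib_1")
cs=camera("scene");S=silhouettes("scene","pad_1")
# black-pixel centroid refinement around blobs inside lids
def cen(c,uv,r=9):
    g=c["img"].max(2).astype(int);u,v=np.round(uv).astype(int);w=g[v-r:v+r+1,u-r:u+r+1]
    m=(w<70).astype(np.uint8);n,l,st,ce=cv2.connectedComponentsWithStats(m)
    if n<2:return uv,0
    k=1+np.argmin([np.hypot(*(ce[i]-r))-st[i,4]*.05 for i in range(1,n)]);return np.array([u-r,v-r])+ce[k],st[k,4]
tp=[cen(ct,r["xy"]) for r in T[:4]]
sp=[cen(cs,p) for p in([385,179],[314,178],[247,166],[195,140])]
print(tp,sp)
for p,_ in tp:
    o,d=ray(ct,p)
    best=None
    for q,_ in sp:
        o2,d2=ray(cs,q);A=np.c_[d,-d2];x=np.linalg.lstsq(A,o2-o,rcond=None)[0]
        e=np.linalg.norm(o+d*x[0]-o2-d2*x[1])
        if best is None or e<best[0]:best=(e,(o+d*x[0]+o2+d2*x[1])/2)
    print(np.round(p),np.round(best[1],4),round(best[0],4))
    r=min(R,key=lambda r:np.hypot(*(np.array(r["xy"])-p)));ys,xs=np.nonzero(r["pixels"])
    rect=cv2.minAreaRect(np.c_[xs,ys].astype(np.float32));bp=cv2.boxPoints(rect)
    W=[atz(ct,k,best[1][2])[:2] for k in bp];e=[W[1]-W[0],W[2]-W[1]];L=max(e,key=np.linalg.norm)
    print(" yaw",np.degrees(np.arctan2(L[1],L[0]))%180,[np.linalg.norm(k) for k in e],"cen",np.mean(W,0))
for t,z in(("tape_roll",.048),("carton",.05)):
    for r in silhouettes("top",t)[:1]:print(t,atz(ct,r["xy"],z))
```

```text
[(array([315.2   , 215.1375]), np.int32(80))] [(array([384.89830508, 179.40677966]), np.int32(59)), (array([315.375     , 178.07142857]), np.int32(56)), (array([248.2       , 166.87272727]), np.int32(55)), (array([194.42553191, 139.38297872]), np.int32(47))]
[315. 215.] [0.5488 0.0816 0.0701] 0.0014
 yaw 7.404600972451419 [np.float64(0.07953403449622759), np.float64(0.11994898264069596)] cen [0.54445754 0.0825338 ]
tape_roll [0.76727607 0.05333189 0.048     ]
carton [ 0.73516668 -0.12280299  0.05      ]
```

View pics/c0.png

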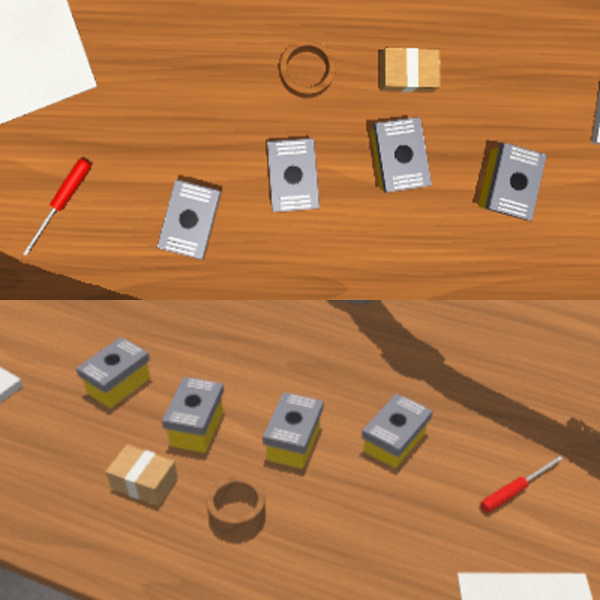

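The picture shows four grey lids with black pads, at top-image pixels (245,245), (315,216), (389,202) and (465,221). The tape roll and carton lie beyond them and the screwdriver off to the left.

Run:
```python
from h import *
ct=dict(camera("top"));R=silhouettes("top","rib_1");cs=camera("scene")
def cen(c,uv,r=8):
    g=c["img"].max(2).astype(int);u,v=np.round(uv).astype(int);w=g[v-r:v+r+1,u-r:u+r+1]
    n,l,st,ce=cv2.connectedComponentsWithStats((w<70).astype(np.uint8))
    k=min(range(1,n),key=lambda i:np.hypot(*(ce[i]-r))-st[i,4]*.05);return np.array([u-r,v-r])+ce[k],st[k,4]
tp=[cen(ct,p) for p in([245,245],[315,216],[389,202],[465,221])]
sp=[cen(cs,p) for p in([385,179],[315,178],[248,167],[194,139])]
for (p,n),(q,_) in zip(tp,sp):
    o,d=ray(ct,p);o2,d2=ray(cs,q);x=np.linalg.lstsq(np.c_[d,-d2],o2-o,rcond=None)[0]
    P=(o+d*x[0]+o2+d2*x[1])/2;e=np.linalg.norm(o+d*x[0]-o2-d2*x[1])
    r=min(R,key=lambda r:np.hypot(*(np.array(r["xy"])-p)));ys,xs=np.nonzero(r["pixels"])
    # yaw from white ribs near
    g=ct["img"].min(2);u,v=np.round(p).astype(int);m=np.zeros_like(g);m[v-30:v+30,u-22:u+22]=1
    hs=cv2.cvtColor(ct["img"],cv2.COLOR_BGR2HSV);y,xx=np.nonzero((g>200)&(m>0)&(r["pixels"]))
    W=np.array([atz(ct,k,P[2])[:2] for k in zip(xx,y)]);hi=W[W[:,0]>P[0]].mean(0);lo=W[W[:,0]<P[0]].mean(0)
    L=hi-lo;rect=cv2.minAreaRect(np.c_[xs,ys].astype(np.float32));W=[atz(ct,k,P[2])[:2] for k in cv2.boxPoints(rect)];E=max([W[1]-W[0],W[2]-W[1]],key=np.linalg.norm);E=E*np.sign(E[0])
    print(n,np.round(P,4),round(e,4),"ribs",hi.round(3),lo.round(3),np.linalg.norm(L).round(3),"yaw",np.degrees(np.arctan2(L[1],L[0])).round(1),"rectyaw",np.degrees(np.arctan2(E[1],E[0])).round(1),np.mean(W,0).round(3))
```

```text
97 [0.468  0.2577 0.0597] 0.0032 ribs [0.511 0.249] [0.421 0.267] 0.092 yaw -11.9 rectyaw -11.8 [0.465 0.258]
80 [0.5488 0.0818 0.0705] 0.0012 ribs [0.592 0.087] [0.5   0.078] 0.092 yaw 5.4 rectyaw 5.5 [0.546 0.083]
104 [ 0.5869 -0.107   0.0736] 0.0023 ribs [ 0.63  -0.098] [ 0.54  -0.113] 0.092 yaw 9.6 rectyaw 8.6 [ 0.584 -0.104]
100 [ 0.5435 -0.3133  0.0674] 0.0025 ribs [ 0.588 -0.324] [ 0.499 -0.302] 0.092 yaw -14.1 rectyaw -14.1 [ 0.543 -0.308]
```

{"fn": "jog_arm", "kwargs": {"delta_pos": [[0,0,0],[0,0,0],[0,0,0],[0,0,0],[-0.022,-0.03,0],[-0.022,-0.03,0],[-0.022,-0.03,0],[-0.022,-0.03,0],[-0.022,-0.03,0],[-0.022,-0.03,0]], "angular": [[0,0,-5.55],[0,0,-5.55],[0,0,-5.55],[0,0,-5.55],[0,0,0],[0,0,0],[0,0,0],[0,0,0],[0,0,0],[0,0,0]], "claw": 0}}

```text
t: 1.93
tool_pos: [0.3786, 0.4202, 0.2315]
tool_rot: [3.141, 0.0, 3.141]
contact_force: [0.7, 0.4, 0.1]
width: -0.0001
grip_force: 0.0
```

{"fn": "jog_arm", "kwargs": {"delta_pos": [[-0.0165,-0.0215,0.019],[-0.0165,-0.0215,0.019],[-0.0165,-0.0215,0.019],[-0.0165,-0.0215,0.019],[-0.0165,-0.0215,0.019],[-0.0165,-0.0215,0.019],[-0.0165,-0.0215,0.019],[-0.0165,-0.0215,0.019],[0,0,0],[0,0,0]], "angular": [[0,0,0],[0,0,0],[0,0,0],[0,0,0],[0,0,0],[0,0,0],[0,0,0],[0,0,0],[0,0,0],[0,0,0]]}}

```text
t: 2.77
tool_pos: [0.51, 0.2465, 0.0779]
tool_rot: [-3.139, -0.002, 3.136]
contact_force: [0.2, 1.1, 0.1]
width: -0.0
grip_force: 0.0
```

Run:
```python
from h import *
s=status.state();print({k:np.round(s[k],4).tolist() for k in("tool_pos","contact_force","wrist_torque")})
c=camera("wrist");im=c["img"].copy()
for P in([.468,.2577,.06],[.512,.2484,.057],s["tool_pos"]):
    cv2.circle(im,tuple(int(k) for k in proj(c,P)[0]),5,(0,0,255),1)
cv2.imwrite("pics/w1.png",im)
```

```text
{'tool_pos': [0.51, 0.2465, 0.0779], 'contact_force': [0.233, 1.0525, 0.0779], 'wrist_torque': [0.056, 0.0451, 0.0383]}
```

View pics/w1.png

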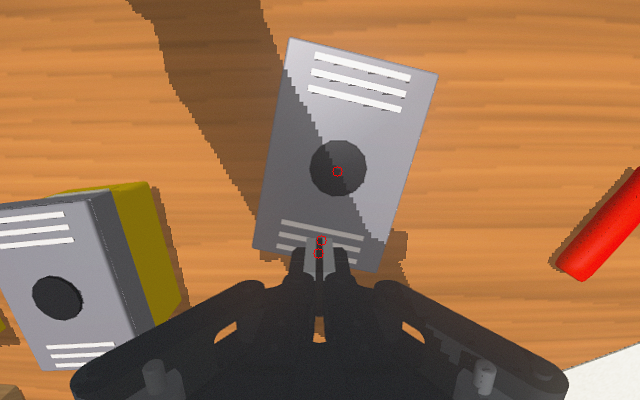

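The wrist view shows lid 1's pad at (338,168), right on the prediction, with the tips over the ribs at about (320,250).

{"fn": "jog_arm", "kwargs": {"delta_pos": [[0,0,0.005],[0,0,0.005],[0,0,0.004],[0,0,0.003],[0,0,0.001],[0,0,0.001],[0,0,0.001],[0,0,0],[0,0,0],[0,0,0]], "angular": [[0,0,0],[0,0,0],[0,0,0],[0,0,0],[0,0,0],[0,0,0],[0,0,0],[0,0,0],[0,0,0],[0,0,0]]}}

```text
t: 3.65
tool_pos: [0.5095, 0.25, 0.0597]
tool_rot: [3.141, -0.0, 3.141]
contact_force: [-1.2, 0.3, 4.0]
width: -0.0002
grip_force: 2.1
```

{"fn": "jog_arm", "kwargs": {"delta_pos": [[0,0,0.0005],[0,0,0.0005],[0,0,0],[0,0,0],[0,0,0],[0,0,0],[0,0,0],[0,0,0],[0,0,0],[0,0,0]], "angular": [[0,0,0],[0,0,0],[0,0,0],[0,0,0],[0,0,0],[0,0,0],[0,0,0],[0,0,0],[0,0,0],[0,0,0]]}}

```text
t: 4.48
tool_pos: [0.5095, 0.25, 0.0595]
tool_rot: [3.141, -0.001, 3.141]
contact_force: [-4.4, -0.4, 9.5]
width: -0.0001
grip_force: 4.6
```

{"fn": "jog_arm", "kwargs": {"delta_pos": [[0,0,-0.001],[0,0,-0.001],[0,0,-0.0015],[0,0,0],[0,0,0],[0,0,0],[0,0,0],[0,0,0],[0,0,0],[0,0,0]], "angular": [[0,0,0],[0,0,0],[0,0,0],[0,0,0],[0,0,0],[0,0,0],[0,0,0],[0,0,0],[0,0,0],[0,0,0]]}}

```text
t: 5.32
tool_pos: [0.5097, 0.2497, 0.0617]
tool_rot: [-3.142, -0.0, 3.141]
contact_force: [0.2, 0.0, -0.1]
width: 0.0
grip_force: 0.0
```

Lid 1 is rigid, with no force once lifted 2 mm, so it is home. Next is lid 2.

{"fn": "jog_arm", "kwargs": {"delta_pos": [[0,0,-0.019],[0,0,-0.019],[-0.014,-0.0275,0],[-0.014,-0.0275,0],[-0.014,-0.0275,0],[-0.014,-0.0275,0],[-0.014,-0.0275,0],[-0.014,-0.0265,0],[0,0,0.01],[0,0,0.01]], "angular": [[0,0,0],[0,0,0],[0,0,0],[0,0,0],[0,0,0],[0,0,0],[0,0,0],[0,0,0],[0,0,0],[0,0,0]]}}

```text
t: 6.15
tool_pos: [0.5955, 0.0822, 0.0803]
tool_rot: [-3.141, 0.003, 3.135]
contact_force: [0.1, 0.3, -0.7]
width: 0.0001
grip_force: 0.0
```

{"fn": "jog_arm", "kwargs": {"delta_pos": [[0,0,0],[0,0,0.003],[0,0,0.002],[0,0,0.001],[0,0,0.001],[0,0,0],[0,0,0],[0,0,0],[0,0,0],[0,0,0]], "angular": [[0,0,0],[0,0,0],[0,0,0],[0,0,0],[0,0,0],[0,0,0],[0,0,0],[0,0,0],[0,0,0],[0,0,0]]}}

```text
t: 6.98
tool_pos: [0.5937, 0.0856, 0.0729]
tool_rot: [3.142, 0.0, 3.141]
contact_force: [-0.7, -0.0, 0.1]
width: 0.0001
grip_force: 0.0
```

{"fn": "jog_arm", "kwargs": {"delta_pos": [[0,0,0.001],[0,0,0.001],[0,0,0.001],[0,0,0.0005],[0,0,0],[0,0,0],[0,0,0],[0,0,0],[0,0,0],[0,0,0]], "angular": [[0,0,0],[0,0,0],[0,0,0],[0,0,0],[0,0,0],[0,0,0],[0,0,0],[0,0,0],[0,0,0],[0,0,0]]}}

```text
t: 7.82
tool_pos: [0.5937, 0.0857, 0.0693]
tool_rot: [3.142, 0.0, 3.141]
contact_force: [-0.3, 0.2, 0.5]
width: -0.0002
grip_force: 0.0
```

{"fn": "jog_arm", "kwargs": {"delta_pos": [[0,0,0.001],[0,0,0.001],[0,0,0],[0,0,0],[0,0,0],[0,0,0],[0,0,0],[0,0,0],[0,0,0],[0,0,0]], "angular": [[0,0,0],[0,0,0],[0,0,0],[0,0,0],[0,0,0],[0,0,0],[0,0,0],[0,0,0],[0,0,0],[0,0,0]]}}

```text
t: 8.65
tool_pos: [0.5939, 0.0857, 0.0684]
tool_rot: [3.141, 0.0, 3.141]
contact_force: [-2.1, -0.6, 6.0]
width: 0.0004
grip_force: 2.9
```

Lid 2 is rigid too: about 6 N for the last 1 mm. Next is lid 3.

{"fn": "jog_arm", "kwargs": {"delta_pos": [[0,0,-0.02],[0,0,-0.02],[-0.006,-0.031,0],[-0.006,-0.031,0],[-0.006,-0.031,0],[-0.006,-0.031,0],[-0.006,-0.031,0],[-0.0075,-0.0305,0],[0,0,0.012],[0,0,0.012]], "angular": [[0,0,0],[0,0,0],[0,0,0],[0,0,0],[0,0,0],[0,0,0],[0,0,0],[0,0,0],[0,0,0],[0,0,0]]}}

```text
t: 9.48
tool_pos: [0.632, -0.1045, 0.084]
tool_rot: [-3.139, 0.003, 3.135]
contact_force: [0.2, 0.6, -0.1]
width: -0.0003
grip_force: 0.0
```

{"fn": "jog_arm", "kwargs": {"delta_pos": [[0,0,0],[0,0,0.003],[0,0,0.002],[0,0,0.001],[0,0,0],[0,0,0],[0,0,0],[0,0,0],[0,0,0],[0,0,0]], "angular": [[0,0,0],[0,0,0],[0,0,0],[0,0,0],[0,0,0],[0,0,0],[0,0,0],[0,0,0],[0,0,0],[0,0,0]]}}

```text
t: 10.32
tool_pos: [0.6312, -0.1, 0.0774]
tool_rot: [-3.142, 0.0, 3.141]
contact_force: [0.4, 0.4, -0.4]
width: -0.0004
grip_force: 0.0
```

{"fn": "jog_arm", "kwargs": {"delta_pos": [[0,0,0.0015],[0,0,0.0015],[0,0,0.001],[0,0,0],[0,0,0],[0,0,0],[0,0,0],[0,0,0],[0,0,0],[0,0,0]], "angular": [[0,0,0],[0,0,0],[0,0,0],[0,0,0],[0,0,0],[0,0,0],[0,0,0],[0,0,0],[0,0,0],[0,0,0]]}}

```text
t: 11.15
tool_pos: [0.6313, -0.1, 0.0743]
tool_rot: [3.141, 0.0, 3.141]
contact_force: [-2.1, -0.4, 5.8]
width: 0.0
grip_force: 2.6
```

{"fn": "jog_arm", "kwargs": {"delta_pos": [[0,0,0.001],[0,0,0.001],[0,0,0],[0,0,0],[0,0,0],[0,0,0],[0,0,0],[0,0,0],[0,0,0],[0,0,0]], "angular": [[0,0,0],[0,0,0],[0,0,0],[0,0,0],[0,0,0],[0,0,0],[0,0,0],[0,0,0],[0,0,0],[0,0,0]]}}

```text
t: 11.98
tool_pos: [0.6314, -0.1, 0.074]
tool_rot: [3.141, 0.0, 3.141]
contact_force: [-4.9, 0.3, 13.6]
width: 0.0003
grip_force: 6.2
```

Lid 3 is rigid. Next is lid 4.

{"fn": "jog_arm", "kwargs": {"delta_pos": [[0,0,-0.018],[0,0,-0.018],[0.0063,-0.032,0],[0.0063,-0.032,0],[0.0063,-0.032,0],[0.0063,-0.032,0],[0.0063,-0.032,0],[0.0063,-0.032,0],[0.0063,-0.032,0.005],[0,0,0.01]], "angular": [[0,0,0],[0,0,0],[0,0,0],[0,0,0],[0,0,0],[0,0,0],[0,0,0],[0,0,0],[0,0,0],[0,0,0]]}}

```text
t: 12.82
tool_pos: [0.5833, -0.3362, 0.0942]
tool_rot: [-3.132, 0.001, 3.129]
contact_force: [-1.3, -2.1, -0.5]
width: 0.0001
grip_force: 0.0
```

{"fn": "jog_arm", "kwargs": {"delta_pos": [[0,0,0.006],[0,0,0.006],[0,0,0.004],[0,0,0.002],[0,0,0.001],[0,0,0],[0,0,0],[0,0,0],[0,0,0],[0,0,0]], "angular": [[0,0,0],[0,0,0],[0,0,0],[0,0,0],[0,0,0],[0,0,0],[0,0,0],[0,0,0],[0,0,0],[0,0,0]]}}

```text
t: 13.65
tool_pos: [0.5871, -0.324, 0.0737]
tool_rot: [-3.141, 0.001, 3.141]
contact_force: [-0.5, 0.9, 0.3]
width: 0.0006
grip_force: 0.0
```

{"fn": "jog_arm", "kwargs": {"delta_pos": [[0,0,0.0015],[0,0,0.0015],[0,0,0.001],[0,0,0],[0,0,0],[0,0,0],[0,0,0],[0,0,0],[0,0,0],[0,0,0]], "angular": [[0,0,0],[0,0,0],[0,0,0],[0,0,0],[0,0,0],[0,0,0],[0,0,0],[0,0,0],[0,0,0],[0,0,0]]}}

```text
t: 14.48
tool_pos: [0.5868, -0.3239, 0.0693]
tool_rot: [3.142, -0.0, 3.141]
contact_force: [0.9, -0.1, 0.7]
width: 0.0001
grip_force: 0.2
```

{"fn": "jog_arm", "kwargs": {"delta_pos": [[0,0,0.001],[0,0,0.001],[0,0,0.0005],[0,0,0],[0,0,0],[0,0,0],[0,0,0],[0,0,0],[0,0,0],[0,0,0]], "angular": [[0,0,0],[0,0,0],[0,0,0],[0,0,0],[0,0,0],[0,0,0],[0,0,0],[0,0,0],[0,0,0],[0,0,0]]}}

```text
t: 15.32
tool_pos: [0.5871, -0.324, 0.0669]
tool_rot: [-3.141, 0.0, 3.141]
contact_force: [-0.4, 0.7, 2.3]
width: -0.0
grip_force: 1.1
```

Lid 4 rocks: 0.7 N then 2.3 N over 2.4 mm, a soft spring. I'll move to its middle pad.

{"fn": "jog_arm", "kwargs": {"delta_pos": [[0,0,-0.01],[0,0,-0.01],[0.011,0.0027,0],[0.011,0.0027,0],[0.011,0.0027,0],[0.0106,0.0027,0],[0,0,0.003],[0,0,0.003],[0,0,0],[0,0,0]], "angular": [[0,0,0],[0,0,0],[0,0,0],[0,0,0],[0,0,0],[0,0,0],[0,0,0],[0,0,0],[0,0,0],[0,0,0]]}}

```text
t: 16.15
tool_pos: [0.5441, -0.3129, 0.0807]
tool_rot: [-3.142, 0.0, -3.141]
contact_force: [0.0, 0.4, 0.3]
width: 0.0001
grip_force: 0.0
```

Run:
```python
from h import *
s=status.state();print({k:np.round(s[k],4).tolist() for k in("tool_pos","contact_force")})
c=camera("wrist");im=c["img"].copy()
for P in([.5435,-.3133,.0733],s["tool_pos"]):
    cv2.circle(im,tuple(int(k) for k in proj(c,P)[0]),5,(0,0,255),1)
cv2.imwrite("pics/w2.png",im)
```

```text
{'tool_pos': [0.5441, -0.3129, 0.0807], 'contact_force': [0.0408, 0.4294, 0.2691]}
```

View pics/w2.png

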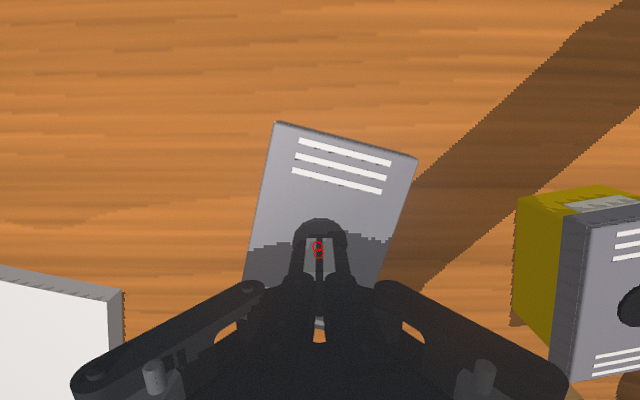

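The pad lies under the fingertips around (320,245), so the tool is centred. Pressing.

{"fn": "jog_arm", "kwargs": {"delta_pos": [[0,0,0.003],[0,0,0.003],[0,0,0.0015],[0,0,0.001],[0,0,0.001],[0,0,0.001],[0,0,0.001],[0,0,0.001],[0,0,0.001],[0,0,0]], "angular": [[0,0,0],[0,0,0],[0,0,0],[0,0,0],[0,0,0],[0,0,0],[0,0,0],[0,0,0],[0,0,0],[0,0,0]]}}

```text
t: 17.03
tool_pos: [0.5433, -0.3129, 0.0678]
tool_rot: [3.141, -0.0, 3.141]
contact_force: [-1.5, 0.5, 4.4]
width: 0.0001
grip_force: 2.3
```

{"fn": "jog_arm", "kwargs": {"delta_pos": [[0,0,0.0005],[0,0,0.0005],[0,0,0.0005],[0,0,0.0005],[0,0,0],[0,0,0],[0,0,0],[0,0,0],[0,0,0],[0,0,0]], "angular": [[0,0,0],[0,0,0],[0,0,0],[0,0,0],[0,0,0],[0,0,0],[0,0,0],[0,0,0],[0,0,0],[0,0,0]]}}

```text
t: 17.87
tool_pos: [0.5434, -0.3129, 0.0666]
tool_rot: [3.141, -0.0, 3.141]
contact_force: [-3.3, 2.9, 8.5]
width: 0.0002
grip_force: 4.4
```

{"fn": "jog_arm", "kwargs": {"delta_pos": [[0,0,0.0005],[0,0,0.0005],[0,0,0.0005],[0,0,0.0005],[0,0,0.0005],[0,0,0],[0,0,0],[0,0,0],[0,0,0],[0,0,0]], "angular": [[0,0,0],[0,0,0],[0,0,0],[0,0,0],[0,0,0],[0,0,0],[0,0,0],[0,0,0],[0,0,0],[0,0,0]]}}

```text
t: 18.7
tool_pos: [0.5434, -0.313, 0.0664]
tool_rot: [3.14, -0.0, 3.141]
contact_force: [-6.8, 4.8, 19.9]
width: 0.0001
grip_force: 9.8
```

At the stop: 20 N with no further travel. I'll check that the rib no longer rocks.

{"fn": "jog_arm", "kwargs": {"delta_pos": [[0,0,-0.01],[0,0,-0.01],[-0.011,-0.0027,0],[-0.011,-0.0027,0],[-0.011,-0.0027,0],[-0.0106,-0.0027,0],[0,0,0.008],[0,0,0.007],[0,0,0],[0,0,0]], "angular": [[0,0,0],[0,0,0],[0,0,0],[0,0,0],[0,0,0],[0,0,0],[0,0,0],[0,0,0],[0,0,0],[0,0,0]]}}

```text
t: 19.53
tool_pos: [0.5848, -0.3233, 0.066]
tool_rot: [3.14, -0.004, 3.141]
contact_force: [-0.6, 0.0, -0.2]
width: 0.0005
grip_force: 0.0
```

{"fn": "jog_arm", "kwargs": {"delta_pos": [[0,0,0.0015],[0,0,0.0015],[0,0,0.001],[0,0,0.001],[0,0,0],[0,0,0],[0,0,0],[0,0,0],[0,0,0],[0,0,0]], "angular": [[0,0,0],[0,0,0],[0,0,0],[0,0,0],[0,0,0],[0,0,0],[0,0,0],[0,0,0],[0,0,0],[0,0,0]]}}

```text
t: 20.37
tool_pos: [0.5867, -0.324, 0.0633]
tool_rot: [3.142, -0.0, 3.141]
contact_force: [-2.2, 0.9, 4.8]
width: 0.0002
grip_force: 2.7
```

Contact comes at 0.0633, about 7 mm lower than before, with a stiff 4.8 N: the lid is rigid. Drawing clear.

{"fn": "jog_arm", "kwargs": {"delta_pos": [[0,0,-0.005],[0,0,-0.015],[0,0,-0.02],[0,0,-0.02],[0,0,-0.02],[0,0,-0.01],[0,0,0],[0,0,0],[0,0,0],[0,0,0]], "angular": [[0,0,0],[0,0,0],[0,0,0],[0,0,0],[0,0,0],[0,0,0],[0,0,0],[0,0,0],[0,0,0],[0,0,0]]}}

```text
t: 21.2
tool_pos: [0.5858, -0.3231, 0.1508]
tool_rot: [3.14, -0.003, 3.141]
contact_force: [0.1, -0.5, -0.5]
width: -0.0002
grip_force: 0.0
```

```bash
python3 -c "
from station import job_done,status
print(status.state()['tool_pos']);print(job_done())"
```

```text
[ 0.5858028  -0.32306186  0.1508229 ]
the job is handed in; nothing more can be done
None
```

The unseated lid was the fourth box counting from the robot's left: I pushed its pad down to the stop, its ribbed end is now rigid, the arm is clear, and the job was handed in at about 21 s.

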